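Set out the sauce bottles in the serving rack

TASK

The four squeeze bottles have been filled and stand in the front row of the refill rack, each in front of its own refill bottle. Move them to the empty serving rack in the same left-to-right order as seen from the robot, so that the cook finds each sauce without looking: one bottle to a cell, kept upright and set down gently until it stands on the tray. Leave the refill bottles standing in their cells.

Things in the scene. Friction and masses are not known exactly. Their poses are not given: they have to be found in the camera images.
- refill_rack: larger steel wire rack, fixed, 174 x 324 mm, full at the start: 2 rows of 4 cells. Origin: centre of its underside on the counter; x away from the robot, y left along the rows. Cell centres y = +117, +39, -39, -117 mm; front row x = -45 (squeeze bottles), rear row x = +45 (refills). Tray they stand on 7 mm up; cells 70 (x) by 73 mm (y) clear inside wires whose top is 55 mm up.
- serving_rack: smaller steel wire rack, fixed, 84 x 324 mm, empty: 1 row of 4 cells; in front of or behind the refill rack, nearly parallel. Origin: centre of its underside on the counter; x away from the robot, y left along the row. Cell centres x = 0, y = +117, +39, -39, -117 mm; tray 7 mm up; cells 70 (x) by 73 mm (y) clear; wires to 55 mm up. A desk fan 0.29 m high stands left of the racks at x 0.48, y 0.28.
- red_bottle: loose tomato-red squeeze bottle with a pointed nozzle, 0.2 to 0.4 kg, to be moved: round body 52 mm across, straight from 4 to 100 mm up, then shoulder, screw cap 39 mm across to 120 mm, nozzle tip at 134 mm. Grasp round the upper body. Origin: centre of its foot; z up. Starts in the front row of the refill rack, 90 mm straight in front of the red refill bottle.
- yellow_bottle: loose mustard-yellow squeeze bottle with a pointed nozzle, 0.2 to 0.4 kg, to be moved: round body 52 mm across, straight from 4 to 100 mm up, then shoulder, screw cap 39 mm across to 120 mm, nozzle tip at 134 mm. Grasp round the upper body. Origin: centre of its foot; z up. Starts in the front row of the refill rack, 90 mm straight in front of the yellow refill bottle.
- white_bottle: loose creamy white squeeze bottle with a pointed nozzle, 0.2 to 0.4 kg, to be moved: round body 52 mm across, straight from 4 to 100 mm up, then shoulder, screw cap 39 mm across to 120 mm, nozzle tip at 134 mm. Grasp round the upper body. Origin: centre of its foot; z up. Starts in the front row of the refill rack, 90 mm straight in front of the white refill bottle.
- brown_bottle: loose very dark brown squeeze bottle with a pointed nozzle, 0.2 to 0.4 kg, to be moved: round body 52 mm across, straight from 4 to 100 mm up, then shoulder, screw cap 39 mm across to 120 mm, nozzle tip at 134 mm. Grasp round the upper body. Origin: centre of its foot; z up. Starts in the front row of the refill rack, 90 mm straight in front of the brown refill bottle.
- red_refill: loose tomato-red refill bottle with a wide flat screw cap and a plain paper label, to be left alone: 52 mm across, cap 45 mm across, 124 mm high. Origin: centre of its foot; z up. Stands in the rear row of the refill rack, in the same place along the row as the red squeeze bottle at the start.
- yellow_refill: loose mustard-yellow refill bottle with a wide flat screw cap and a plain paper label, to be left alone: 52 mm across, cap 45 mm across, 124 mm high. Origin: centre of its foot; z up. Stands in the rear row of the refill rack, in the same place along the row as the yellow squeeze bottle at the start.
- white_refill: loose creamy white refill bottle with a wide flat screw cap and a plain paper label, to be left alone: 52 mm across, cap 45 mm across, 124 mm high. Origin: centre of its foot; z up. Stands in the rear row of the refill rack, in the same place along the row as the white squeeze bottle at the start.
- brown_refill: loose very dark brown refill bottle with a wide flat screw cap and a plain paper label, to be left alone: 52 mm across, cap 45 mm across, 124 mm high. Origin: centre of its foot; z up. Stands in the rear row of the refill rack, in the same place along the row as the brown squeeze bottle at the start.

How it is judged:
At the end, for the whole second after the job is handed in: Each squeeze bottle stands upright (0.12 rad), at rest, on the serving rack's tray (within 6 mm), within 13 mm across and 15 mm along of the centre of the cell with the same number from the left as its refill bottle's cell in the refill rack; each refill bottle still stands upright in its cell (((y of red_refill in the frame of refill_rack between 0.092 and 0.142 m and y of red_bottle in the frame of serving_rack between 0.102 and 0.132 m) or (y of red_refill in the frame of refill_rack between 0.014 and 0.064 m and y of red_bottle in the frame of serving_rack between 0.024 and 0.054 m) or (y of red_refill in the frame of refill_rack between -0.064 and -0.014 m and y of red_bottle in the frame of serving_rack between -0.054 and -0.024 m) or (y of red_refill in the frame of refill_rack between -0.142 and -0.092 m and y of red_bottle in the frame of serving_rack between -0.132 and -0.102 m)) and x of red_bottle in the frame of serving_rack between -0.013 and 0.013 m and z of red_bottle in the frame of serving_rack between 0.001 and 0.013 m and x of red_refill in the frame of refill_rack between 0.032 and 0.058 m and z of red_refill in the frame of refill_rack between 0.001 and 0.013 m and angle between each of red_bottle, red_refill, yellow_bottle, yellow_refill, white_bottle, white_refill, brown_bottle, brown_refill's own z axis and vertical below 0.12 rad and linear speed of each of red_bottle, yellow_bottle, white_bottle, brown_bottle below 0.02 m/s and ((y of yellow_refill in the frame of refill_rack between 0.092 and 0.142 m and y of yellow_bottle in the frame of serving_rack between 0.102 and 0.132 m) or (y of yellow_refill in the frame of refill_rack between 0.014 and 0.064 m and y of yellow_bottle in the frame of serving_rack between 0.024 and 0.054 m) or (y of yellow_refill in the frame of refill_rack between -0.064 and -0.014 m and y of yellow_bottle in the frame of serving_rack between -0.054 and -0.024 m) or (y of yellow_refill in the frame of refill_rack between -0.142 and -0.092 m and y of yellow_bottle in the frame of serving_rack between -0.132 and -0.102 m)) and x of yellow_bottle in the frame of serving_rack between -0.013 and 0.013 m and z of yellow_bottle in the frame of serving_rack between 0.001 and 0.013 m and x of yellow_refill in the frame of refill_rack between 0.032 and 0.058 m and z of yellow_refill in the frame of refill_rack between 0.001 and 0.013 m and ((y of white_refill in the frame of refill_rack between 0.092 and 0.142 m and y of white_bottle in the frame of serving_rack between 0.102 and 0.132 m) or (y of white_refill in the frame of refill_rack between 0.014 and 0.064 m and y of white_bottle in the frame of serving_rack between 0.024 and 0.054 m) or (y of white_refill in the frame of refill_rack between -0.064 and -0.014 m and y of white_bottle in the frame of serving_rack between -0.054 and -0.024 m) or (y of white_refill in the frame of refill_rack between -0.142 and -0.092 m and y of white_bottle in the frame of serving_rack between -0.132 and -0.102 m)) and x of white_bottle in the frame of serving_rack between -0.013 and 0.013 m and z of white_bottle in the frame of serving_rack between 0.001 and 0.013 m and x of white_refill in the frame of refill_rack between 0.032 and 0.058 m and z of white_refill in the frame of refill_rack between 0.001 and 0.013 m and ((y of brown_refill in the frame of refill_rack between 0.092 and 0.142 m and y of brown_bottle in the frame of serving_rack between 0.102 and 0.132 m) or (y of brown_refill in the frame of refill_rack between 0.014 and 0.064 m and y of brown_bottle in the frame of serving_rack between 0.024 and 0.054 m) or (y of brown_refill in the frame of refill_rack between -0.064 and -0.014 m and y of brown_bottle in the frame of serving_rack between -0.054 and -0.024 m) or (y of brown_refill in the frame of refill_rack between -0.142 and -0.092 m and y of brown_bottle in the frame of serving_rack between -0.132 and -0.102 m)) and x of brown_bottle in the frame of serving_rack between -0.013 and 0.013 m and z of brown_bottle in the frame of serving_rack between 0.001 and 0.013 m and x of brown_refill in the frame of refill_rack between 0.032 and 0.058 m and z of brown_refill in the frame of refill_rack between 0.001 and 0.013 m); the robot touches nothing.
It fails at once if a refill bottle is taken out or knocked over (moved over 30 mm) (distance of any of red_refill, yellow_refill, white_refill, brown_refill from where it was at the start of the episode above 0.03 m).
It fails at once if a squeeze bottle is tipped over (over 0.6 rad from upright) (angle between any of red_bottle, yellow_bottle, white_bottle, brown_bottle's own z axis and vertical above 0.6 rad).
It fails at once if a squeeze bottle is dropped (out of the fingers with its foot over 45 mm above the counter) ((height (world z) of red_bottle above 0.045 m and contact force between the fingers and red_bottle below 0.3 N) or (height (world z) of yellow_bottle above 0.045 m and contact force between the fingers and yellow_bottle below 0.3 N) or (height (world z) of white_bottle above 0.045 m and contact force between the fingers and white_bottle below 0.3 N) or (height (world z) of brown_bottle above 0.045 m and contact force between the fingers and brown_bottle below 0.3 N)).
It also fails if it takes over 104 s, if anything falls off the work surface, if the arm or the gripper's body presses on something with over 40 N, if the wrist force passes 120 N, or if a joint passes its speed limit or range.

ROBOT

A 6-joint arm with a two-finger parallel gripper is mounted at the origin on a cart in front of the work surface, level with it; the furniture and walls round the work are solid. World frame = base frame: x ahead of the robot, y to its left, z up, the work surface at z = 0. Lengths are in m, angles in rad, forces in N, time in s.
With the tool pointing down it reaches from about 0.35 to 0.775 m from the base axis. Payload 7.3 kg.
Tool frame: the origin (TCP) lies at the centre of the arm's flange, where the gripper is bolted on; the fingertips stand 178 mm ahead of it and the grasp point (between the pads) lies 159 mm ahead of it (tip_extent is the distance from the TCP to the fingertips, in m); z points along the fingers, y is the line along which they close (so a half turn about z gives the same grasp; the last joint's range is limited). The gripper opens to 92 mm and grips with 3 to 60 N. Pads are 19 mm wide; open, the fingers measure 130 mm over their backs; the gripper's body (75 mm by 190 mm) begins 47 mm behind the grasp point.
Start: joints at [1.171, 0.342, 1.524, -0, 1.275, -0.146], TCP at [0.132, 0.508, 0.405] pointing down, gripper open.
Joint ranges: [-2.53, 2.53], [-0.77, 2.02], [0.04, 2.7], [-1, 4.14], [0.28, 2.66], [-3.11, 3.11]. Speed limits (rad/s): [2.57, 2.57, 3.14, 3.14, 3.14, 3.14].

INTERFACE

Orientations are given as [roll, pitch, yaw] about the fixed x, y, z axes, in that order (R = Rz(yaw) Ry(pitch) Rx(roll)).
In Python, from cell import * gives the robot as it stands.
- The arm moves only by the tool arm_command, never from a script. Its arguments are lists of equal length, an entry for each row: "xyz": the shift along the world's x, y, z in mm, a list of three; "spin": the turn about the world's z in degrees. In form: {"xyz": [[tx, ty, tz], ...], "spin": [spin, ...]}. A call has 1 to 20 rows; each row shifts and turns the commanded pose from where the row before left it; what a row does not reach is not made up. A row lasts 1/10 s, in which the tool goes at most 50 mm and 8.59 degrees, less where a joint would pass 70% of its speed; a pose out of reach is approached as far as the arm can. A call with a gripper value outside its range is refused whole. "jaw" is the opening, from -1 (shut) to 1 (fully open), set as the call begins (left out, the last holds). The fingers move at their own pace and stop on an object; "squeeze" is the grip in N (left out, the last holds). Time passes only in rows, so rows that do not move let the fingers close. It gives the time, the measured TCP pose, the force, the opening and the grip force at its end, in the units of the state.
- observe(): the state, without advancing time (a new reading comes with each control period).
- read_camera(name): name is "side" or "top" or "wrist"; returns a dict with "img" (384x512x3 uint8, red, green, blue), "depth" (384x512 float32, m along the optical axis (not along the pixel's ray), 0 where there is no reading), "fx", "fy", "cx", "cy" (pixels), "dist_coeffs" ([k1, k2, p1, p2, k3] as OpenCV has them; the pictures are not rectified), "world_from_camera" (4x4, takes a point from camera to world coordinates). Camera axes: x right, y up, looking along -z (the intrinsics and any distortion apply to the point x, -y, -z); pixel columns grow to the right and rows downward; lengths in m; the calibration is good to about 2 mm. A picture is of the moment at which its call begins.
- hand_in(): hands the job in; it is judged then, once.
The state is a dict: "time": time; "qpos": joint angles; "qvel": joint speeds; "joint_efforts": joint torques, N m; "tool_pos": TCP position; "tool_rot": TCP orientation; "contact_force": force on the tool from outside, world axes, zero at the start; "torque": the same for the moment, N m; "opening": finger opening in m; "grip_force": force on a finger pad.
Only numpy, scipy, OpenCV 4.12 (cv2) and the standard library are available. Lean on these libraries where they do the work, as an engineer would, in place of code of your own. Each camera call takes 0.05 s, during which the arm holds its last target. There are 200 camera calls.

## Working session

There is one attempt and no reset: what is moved stays moved. The work goes in short steps, Python scripts to look and compute and a tool call to move; the robot and the scene stay as the last step left them, time stands still between calls to the robot, and variables do not carry over. Pictures are saved under pics/ and viewed, at most 14 in all, crops included, and the job is handed in when it is done.

Besides the shell and the picture viewer there is one more tool, called after "Emit:" by a JSON object that holds its "fn" and its "kwargs", one argument or row to a line. arm_command: Moves the arm, as the interface text tells. Its arguments: {"type":"object","properties":{"xyz":{"type":"array","items":{"type":"array","items":{"type":"number"}}},"spin":{"type":"array","items":{"type":"number"}},"jaw":{"type":"number"},"squeeze":{"type":"number"}},"required":["xyz","spin"]}

```bash
mkdir -p pics; ls; python3 - <<'E'
from cell import *
import cv2,numpy as np
s=observe();print({k:np.round(v,3) for k,v in s.items()})
ims=[]
for n in("side","top"):
    c=read_camera(n);np.savez(f"{n}0.npz",**c);ims.append(c["img"]);print(n,c["fx"],c["cx"],c["cy"],c["dist_coeffs"],np.round(c["world_from_camera"],3))
    cv2.imwrite(f"pics/{n}0.png",c["img"][:,:,::-1])
E
```

```text
pics
{'time': np.float64(0.0), 'qpos': array([ 1.171,  0.343,  1.525,  0.   ,  1.275, -0.146]), 'qvel': array([-0.001,  0.   ,  0.001, -0.   ,  0.   , -0.   ]), 'joint_efforts': array([ 1.0000e-03, -4.3124e+01, -2.4422e+01,  7.2000e-02,  5.6000e-02,
       -0.0000e+00]), 'tool_pos': array([0.132, 0.508, 0.404]), 'tool_rot': array([-3.14 , -0.   ,  2.888]), 'contact_force': array([ 0.183,  0.975, -0.006]), 'torque': array([ 0.03 , -0.033, -0.003]), 'grip_force': np.float64(0.0), 'opening': np.float64(0.091)}
side 431.3442531773138 249.09972859607032 191.47737095849538 [-0.1543651  0.         0.         0.         0.       ] [[-0.662  0.507 -0.552  0.082]
 [-0.749 -0.439  0.496  0.229]
 [ 0.009  0.742  0.671  0.611]
 [ 0.     0.     0.     1.   ]]
top 430.5955214581442 257.39420873303754 187.62700739259296 [-0.12219978  0.          0.          0.          0.        ] [[-0.004  0.998 -0.061  0.518]
 [-0.999 -0.002  0.04  -0.175]
 [ 0.04   0.061  0.997  0.884]
 [ 0.     0.     0.     1.   ]]
```

View pics/side0.png

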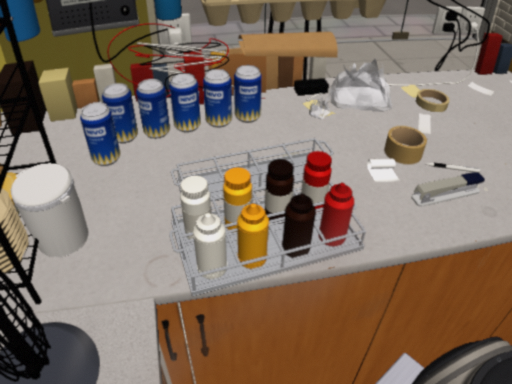

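View pics/top0.png

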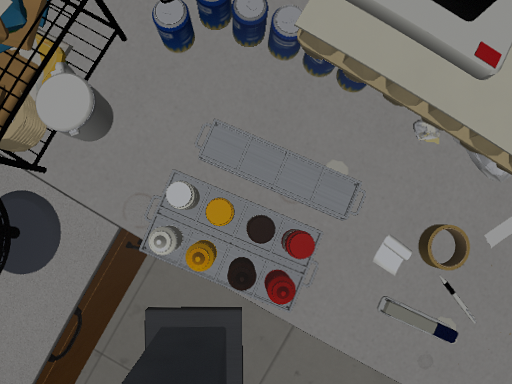

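The top picture shows the serving rack behind the refill rack. From left to right the front row is white (162,240), yellow (201,256), brown (242,273), red (281,287). Both racks are turned about -20°. Next I'll measure them with depth.

```bash
cat > h.py <<'E'
import numpy as np,cv2
def cloud(c):
    h,w=c["depth"].shape;v,u=np.mgrid[:h,:w]
    K=np.array([[c["fx"],0,c["cx"]],[0,c["fy"],c["cy"]],[0,0,1.]])
    p=cv2.undistortPoints(np.stack([u,v],-1).reshape(-1,1,2).astype(float),K,c["dist_coeffs"]).reshape(h,w,2)
    d=c["depth"];P=np.stack([p[...,0]*d,-p[...,1]*d,-d,np.ones_like(d)],-1)@c["world_from_camera"].T
    P=P[...,:3].copy();P[d==0]=np.nan
    return P
def circ(p):  # fit circle
    A=np.c_[2*p,np.ones(len(p))];s=np.linalg.lstsq(A,(p**2).sum(1),rcond=None)[0]
    return s[:2],np.sqrt(s[2]+s[:2]@s[:2])
E
cat > m.py <<'E'
from h import *
seeds={"white":(162,240),"yellow":(201,256),"brown":(242,273),"red":(281,287),"Rwhite":(180,194),"Ryellow":(220,211),"Rbrown":(261,229),"Rred":(299,244)}
T=dict(np.load("top0.npz"));S=dict(np.load("side0.npz"));PT=cloud(T);PS=cloud(S)
for nm,(u,v) in seeds.items():
    s=PT[v-3:v+4,u-3:u+4].reshape(-1,3);c0=np.nanmedian(s,0)
    out=[]
    for P in(PT,PS):
        q=P.reshape(-1,3);m=(np.hypot(*(q[:,:2]-c0[:2]).T)<.032)&(q[:,2]>.06)
        q=q[m]
        b=q[(q[:,2]<.100)]; zt=np.nanpercentile(q[:,2],99)
        cap=q[(q[:,2]>.112)&(q[:,2]<.14)]
        c,r=circ(b[:,:2]) if len(b)>20 else (np.zeros(2),0)
        out.append((np.round(c,4),round(r,4),len(b),round(zt,4),np.round(((cap.min(0)+cap.max(0))/2)[:2],4) if len(cap) else 0))
    print(nm,np.round(c0,3),*out)
# height maps
M=np.zeros((440,600,3),np.uint8) # 1px=1mm; x .30-.74 up, y .28..-.32
for P,ch in((PT,1),(PS,2)):
    q=P.reshape(-1,3);q=q[np.isfinite(q[:,0])]
    i=(740-q[:,0]*1000).astype(int);j=(280-q[:,1]*1000).astype(int)
    k=(i>=0)&(i<440)&(j>=0)&(j<600)&(q[:,2]<.17)
    np.maximum.at(M[...,ch],(i[k],j[k]),np.clip(q[k,2]*1500+20,0,255).astype(np.uint8))
cv2.imwrite("pics/hm.png",M)
E
python3 m.py
```

```text
white [ 0.473 -0.039  0.137] (array([ 0.4697, -0.0327]), np.float64(0.026), 81, np.float64(0.1422), array([ 0.4704, -0.0339])) (array([ 0.4706, -0.0351]), np.float64(0.0256), 497, np.float64(0.1408), array([ 0.4688, -0.0343]))
yellow [ 0.445 -0.106  0.134] (array([ 0.4405, -0.1005]), np.float64(0.0258), 48, np.float64(0.1418), array([ 0.441 , -0.1008])) (array([ 0.441 , -0.1026]), np.float64(0.0256), 450, np.float64(0.1406), array([ 0.4387, -0.1007]))
brown [ 0.415 -0.177  0.131] (array([ 0.4059, -0.1764]), np.float64(0.0256), 46, np.float64(0.142), array([ 0.4061, -0.1764])) (array([ 0.4053, -0.1733]), np.float64(0.0215), 301, np.float64(0.1406), array([ 0.4062, -0.1753]))
red [ 0.389 -0.245  0.132] (array([ 0.3796, -0.2479]), np.float64(0.0257), 82, np.float64(0.1419), array([ 0.3812, -0.2478])) (array([ 0.3809, -0.2468]), np.float64(0.024), 337, np.float64(0.1408), array([ 0.3801, -0.2462]))
Rwhite [ 0.552 -0.069  0.132] (array([ 0.5529, -0.0659]), np.float64(0.026), 67, np.float64(0.1341), array([ 0.5527, -0.0661])) (array([ 0.5533, -0.0677]), np.float64(0.0258), 397, np.float64(0.1325), array([ 0.5536, -0.0673]))
Ryellow [ 0.523 -0.139  0.132] (array([0., 0.]), 0, 17, np.float64(0.1343), array([ 0.5227, -0.1365])) (array([ 0.5221, -0.1385]), np.float64(0.0254), 400, np.float64(0.1325), array([ 0.5213, -0.1381]))
Rbrown [ 0.491 -0.211  0.131] (array([0., 0.]), 0, 16, np.float64(0.1342), array([ 0.4908, -0.2108])) (array([ 0.4903, -0.2129]), np.float64(0.0256), 450, np.float64(0.1323), array([ 0.4895, -0.2118]))
Rred [ 0.464 -0.277  0.132] (array([ 0.4618, -0.2823]), np.float64(0.0258), 67, np.float64(0.134), array([ 0.4622, -0.2825])) (array([ 0.4629, -0.283 ]), np.float64(0.0259), 454, np.float64(0.1323), array([ 0.4618, -0.2826]))
```

View pics/hm.png

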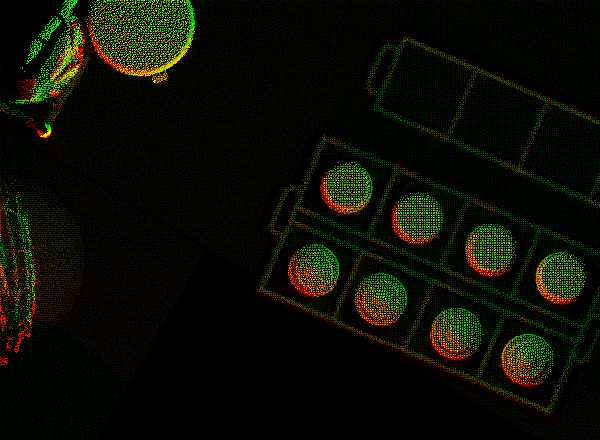

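Height map (1 px = 1 mm): the serving rack's cells start near x 0.70, y -0.12. The bottle heights agree with the text (141 mm). Next I'll fit the serving rack from its wires.

```bash
cat > fit.py <<'E'
from h import *
from scipy.optimize import least_squares
T=dict(np.load("top0.npz"));S=dict(np.load("side0.npz"))
def wires(P,c0,hx,yaw,z0=.046,z1=.064):
    q=P.reshape(-1,3);q=q[np.isfinite(q[:,0])]
    R=np.array([[np.cos(yaw),-np.sin(yaw)],[np.sin(yaw),np.cos(yaw)]]);l=(q[:,:2]-c0)@R
    return q[(q[:,2]>z0)&(q[:,2]<z1)&(abs(l[:,0])<hx+.02)&(abs(l[:,1])<.165)]
def res(p,q,hx,xs):
    R=np.array([[np.cos(p[2]),-np.sin(p[2])],[np.sin(p[2]),np.cos(p[2])]]);l=(q[:,:2]-p[:2])@R
    dx=np.min([abs(l[:,0]-x) for x in xs],0);dy=np.min([abs(l[:,1]-y) for y in(-.158,-.078,0,.078,.158)],0)
    return np.minimum(dx,dy)
for nm,c0,hx,xs in(("serv",[.6,-.27],.042,(-.038,.038)),("refill",[.466,-.158],.087,(-.083,-.0,.083))):
    for n,C in(("top",T),("side",S)):
        P=cloud(C);p=np.array([*c0,-.4])
        for it in range(6):
            q=wires(P,p[:2],hx,p[2]);r=least_squares(res,p,args=(q,hx,xs),loss="soft_l1",f_scale=.003);p=r.x
        R=np.array([[np.cos(p[2]),-np.sin(p[2])],[np.sin(p[2]),np.cos(p[2])]]);l=(q[:,:2]-p[:2])@R
        print(nm,n,np.round(p,4),len(q),"med z",np.median(q[:,2]),"med res",np.median(res(p,q,hx,xs)),np.round(np.percentile(l,[1,99],axis=0),4).tolist())
        print([np.round(p[:2]+R@[0,y],4).tolist() for y in(.117,.039,-.039,-.117)])
        hy,e=np.histogram(l[:,1],bins=np.arange(-.165,.166,.003));print([(round(e[i]+.0015,4),int(hy[i])) for i in np.argsort(-hy)[:8]])
        hy,e=np.histogram(l[:,0],bins=np.arange(-.1,.1,.002));print([(round(e[i]+.001,4),int(hy[i])) for i in np.argsort(-hy)[:8]])
E
python3 fit.py
```

```text
serv top [ 0.6052 -0.2532 -0.4079] 1338 med z 0.054444677353860216 med res 0.0013644482175808534 [[-0.0398, -0.1597], [0.0401, 0.1595]]
[[0.6516, -0.1458], [0.6207, -0.2174], [0.5897, -0.289], [0.5588, -0.3606]]
[(np.float64(-0.1545), 65), (np.float64(0.0765), 60), (np.float64(0.1545), 57), (np.float64(-0.0765), 56), (np.float64(-0.0015), 54), (np.float64(0.0015), 54), (np.float64(-0.0795), 53), (np.float64(0.1575), 53)]
[(np.float64(0.037), 181), (np.float64(-0.039), 174), (np.float64(-0.037), 160), (np.float64(0.039), 141), (np.float64(-0.035), 93), (np.float64(0.035), 81), (np.float64(-0.023), 23), (np.float64(0.023), 22)]
serv side [ 0.6044 -0.2539 -0.406 ] 686 med z 0.053520626634323665 med res 0.0012019623591473065 [[-0.0398, -0.1626], [0.0413, 0.1616]]
[[0.6506, -0.1464], [0.6198, -0.218], [0.589, -0.2897], [0.5582, -0.3614]]
[(np.float64(0.0015), 36), (np.float64(-0.0015), 34), (np.float64(-0.1545), 33), (np.float64(-0.0765), 33), (np.float64(0.0765), 32), (np.float64(0.0795), 28), (np.float64(0.1545), 22), (np.float64(0.1575), 22)]
[(np.float64(0.037), 155), (np.float64(0.03
[... 747 characters left out ...]
1), 164), (np.float64(-0.009), 160), (np.float64(-0.083), 155)]
refill side [ 0.4777 -0.1688 -0.4098] 2891 med z 0.05389068791708518 med res 0.006277292309898749 [[-0.1013, -0.151], [0.0669, 0.1635]]
[[0.5243, -0.0615], [0.4932, -0.133], [0.4621, -0.2046], [0.4311, -0.2761]]
[(np.float64(0.1605), 122), (np.float64(0.0825), 113), (np.float64(0.1635), 94), (np.float64(0.0045), 78), (np.float64(0.0705), 74), (np.float64(-0.0105), 73), (np.float64(-0.0855), 61), (np.float64(0.0855), 59)]
[(np.float64(-0.099), 235), (np.float64(-0.085), 161), (np.float64(-0.083), 150), (np.float64(-0.097), 133), (np.float64(-0.081), 122), (np.float64(0.007), 99), (np.float64(0.005), 82), (np.float64(-0.079), 82)]
```

Serving cells from left to right, agreeing to 1 mm between the two views: (.651,-.146), (.620,-.217), (.5895,-.289), (.5585,-.361). I'll grip diagonally to the rack, with the fingers along 21.7°, and pass above the fan.

Emit:
{"fn": "arm_command", "kwargs": {
  "xyz": [
    [0, 0, 33],
    [0, 0, 33],
    [0, 0, 33],
    [0, 0, 33],
    [24, -38, 0],
    [25, -38, 0],
    [25, -38, 0],
    [25, -38, 0],
    [25, -38, 0],
    [24, -38, 0],
    [21, -35, 0],
    [21, -35, 0],
    [21, -35, 0],
    [21, -35, 0],
    [21, -35, 0],
    [21, -35, 0],
    [21, -35, 0],
    [21, -35, 0],
    [22, -34, 0],
    [0, 0, 0]
  ],
  "spin": [0, 0, 0, 0, 0, 0, 0, 0, 0, 0, -7.7, -7.7, -7.7, -7.7, -7.7, -7.7, -7.6, 0, 0, 0],
  "jaw": 1,
  "squeeze": 20
}}

```text
time: 2.1
tool_pos: [0.4717, -0.0373, 0.5353]
tool_rot: [-3.14, 0.0, 1.944]
contact_force: [-0.3, 1.5, -0.2]
opening: 0.0917
grip_force: 0.0
```

Emit:
{"fn": "arm_command", "kwargs": {
  "xyz": [
    [-1, 2, -40],
    [-1, 1, -45],
    [0, 0, -45],
    [0, 0, -40],
    [0, 0, -30],
    [0, 0, -25],
    [0, 0, -20],
    [0, 0, -15],
    [0, 0, -10],
    [0, 0, -6],
    [0, 0, 0],
    [0, 0, 0]
  ],
  "spin": [0, 0, 0, 0, 0, 0, 0, 0, 0, 0, 0, 0]
}}

```text
time: 3.3
tool_pos: [0.468, -0.0307, 0.2613]
tool_rot: [3.141, 0.001, 1.949]
contact_force: [-0.4, -0.2, 0.2]
opening: 0.0919
grip_force: 0.0
```

```bash
cat > snap.py <<'E'
import sys,cv2,numpy as np
from cell import *
n=sys.argv[2:]
cv2.imwrite(f"pics/{sys.argv[1]}.png",np.hstack([cv2.resize(read_camera(k)["img"],(400,300) if len(n)>1 else (512,384),interpolation=cv2.INTER_AREA) for k in n])[:,:,::-1])
E
python3 snap.py g1 side wrist
```

```text
(no output)
```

View pics/g1.png

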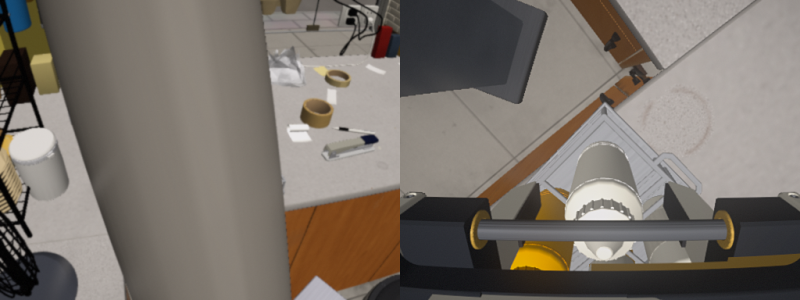

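The wrist view shows the white bottle centred between the open fingers (column ~605 against a finger midline of ~600). I'll trim a few mm and close.

Emit:
{"fn": "arm_command", "kwargs": {
  "xyz": [
    [2, -3, -2],
    [0, 0, 0],
    [0, 0, 0],
    [0, 0, 0],
    [0, 0, 0],
    [0, 0, 0],
    [0, 0, 0],
    [0, 0, 0],
    [0, 0, 0],
    [0, 0, 0]
  ],
  "spin": [0, 0, 0, 0, 0, 0, 0, 0, 0, 0],
  "jaw": -1,
  "squeeze": 25
}}

```text
time: 4.4
tool_pos: [0.4698, -0.0338, 0.2588]
tool_rot: [3.141, 0.0, 1.949]
contact_force: [1.1, -0.3, 0.5]
opening: 0.0515
grip_force: 25.0
```

Emit:
{"fn": "arm_command", "kwargs": {
  "xyz": [
    [0, 0, 5],
    [0, 0, 15],
    [0, 0, 25],
    [0, 0, 30],
    [0, 0, 30],
    [0, 0, 25],
    [0, 0, 15],
    [0, 0, 10],
    [0, 0, 0],
    [0, 0, 0],
    [0, 0, 0]
  ],
  "spin": [0, 0, 0, 0, 0, 0, 0, 0, 0, 0, 0]
}}

```text
time: 5.5
tool_pos: [0.4696, -0.0338, 0.4126]
tool_rot: [-3.14, -0.001, 1.949]
contact_force: [-0.3, -0.0, -3.3]
opening: 0.0513
grip_force: 25.0
```

Emit:
{"fn": "arm_command", "kwargs": {
  "xyz": [
    [9, -6, 0],
    [18, -11, 0],
    [22, -14, 0],
    [24, -15, 0],
    [24, -15, 0],
    [24, -15, 0],
    [24, -14, 0],
    [18, -11, 0],
    [12, -7, 0],
    [6, -4, 0],
    [0, 0, 0],
    [0, 0, 0],
    [0, 0, 0],
    [0, 0, -20],
    [0, 0, -25],
    [0, 0, -10],
    [0, 0, 0],
    [0, 0, 0]
  ],
  "spin": [0, 0, 0, 0, 0, 0, 0, 0, 0, 0, 0, 0, 0, 0, 0, 0, 0, 0]
}}

```text
time: 7.3
tool_pos: [0.6509, -0.1457, 0.3599]
tool_rot: [3.14, 0.001, 1.949]
contact_force: [0.9, -0.3, -2.2]
opening: 0.0508
grip_force: 25.0
```

```bash
python3 snap.py p1 top wrist
```

```text
(no output)
```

View pics/p1.png

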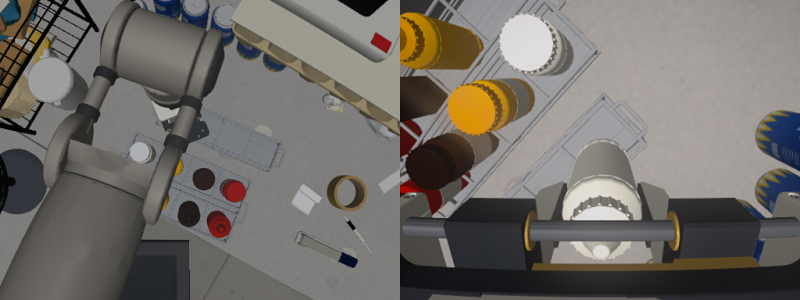

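The wrist view shows the white bottle held upright over the end cell of the serving rack. Lowering it.

Emit:
{"fn": "arm_command", "kwargs": {
  "xyz": [
    [0, 0, -15],
    [0, 0, -20],
    [0, 0, -20],
    [0, 0, -15],
    [0, 0, -12],
    [0, 0, -8],
    [0, 0, -4],
    [0, 0, -2],
    [0, 0, -2],
    [0, 0, -2],
    [0, 0, 0],
    [0, 0, 0]
  ],
  "spin": [0, 0, 0, 0, 0, 0, 0, 0, 0, 0, 0, 0]
}}

```text
time: 8.6
tool_pos: [0.6508, -0.1458, 0.259]
tool_rot: [3.141, 0.0, 1.949]
contact_force: [0.4, -0.7, -2.0]
opening: 0.0509
grip_force: 25.0
```

Emit:
{"fn": "arm_command", "kwargs": {
  "xyz": [
    [0, 0, -1],
    [0, 0, 0],
    [0, 0, 0]
  ],
  "spin": [0, 0, 0]
}}

```text
time: 8.9
tool_pos: [0.6509, -0.1459, 0.2588]
tool_rot: [3.141, 0.001, 1.949]
contact_force: [-1.5, 0.6, 6.2]
opening: 0.0509
grip_force: 25.0
```

Emit:
{"fn": "arm_command", "kwargs": {
  "xyz": [
    [0, 0, 0],
    [0, 0, 0],
    [0, 0, 0],
    [0, 0, 0],
    [0, 0, 0],
    [0, 0, 5],
    [0, 0, 15],
    [0, 0, 25],
    [0, 0, 30],
    [0, 0, 30],
    [0, 0, 25],
    [0, 0, 15],
    [0, 0, 5],
    [0, 0, 0]
  ],
  "spin": [0, 0, 0, 0, 0, 0, 0, 0, 0, 0, 0, 0, 0, 0],
  "jaw": 1
}}

```text
time: 10.3
tool_pos: [0.6507, -0.1458, 0.4084]
tool_rot: [3.14, 0.001, 1.949]
contact_force: [0.2, 0.3, -1.5]
opening: 0.0919
grip_force: 0.0
```

Emit:
{"fn": "arm_command", "kwargs": {
  "xyz": [
    [-10, 2, 0],
    [-20, 4, 0],
    [-30, 6, 0],
    [-35, 8, 0],
    [-35, 8, 0],
    [-35, 8, 0],
    [-25, 5, 0],
    [-14, 3, 0],
    [-6, 1, 0],
    [0, 0, -20],
    [0, 0, -30],
    [0, 0, -30],
    [0, 0, -25],
    [0, 0, -20],
    [0, 0, -14],
    [0, 0, -8],
    [0, 0, -3],
    [0, 0, 0],
    [0, 0, 0]
  ],
  "spin": [0, 0, 0, 0, 0, 0, 0, 0, 0, 0, 0, 0, 0, 0, 0, 0, 0, 0, 0]
}}

```text
time: 12.2
tool_pos: [0.4411, -0.1009, 0.2582]
tool_rot: [3.141, 0.001, 1.949]
contact_force: [0.1, 0.4, 1.0]
opening: 0.0915
grip_force: 0.0
```

Check the placed bottle and the new grasp at the same time.

```bash
python3 snap.py g2 top wrist
```

```text
(no output)
```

View pics/g2.png

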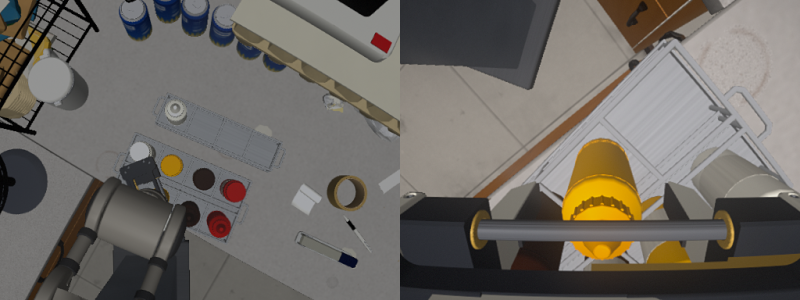

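White stands in the left serving cell (top view, 176,108), and yellow sits between the fingers (wrist view, 602,205). Gripping and lifting.

Emit:
{"fn": "arm_command", "kwargs": {
  "xyz": [
    [0, 0, 0],
    [0, 0, 0],
    [0, 0, 0],
    [0, 0, 0],
    [0, 0, 0],
    [0, 0, 0],
    [0, 0, 0],
    [0, 0, 0],
    [0, 0, 5],
    [0, 0, 15],
    [0, 0, 25],
    [0, 0, 30],
    [0, 0, 30],
    [0, 0, 25],
    [0, 0, 15],
    [0, 0, 10],
    [0, 0, 0],
    [0, 0, 0]
  ],
  "spin": [0, 0, 0, 0, 0, 0, 0, 0, 0, 0, 0, 0, 0, 0, 0, 0, 0, 0],
  "jaw": -1,
  "squeeze": 25
}}

```text
time: 14.1
tool_pos: [0.4405, -0.1007, 0.4119]
tool_rot: [-3.141, -0.001, 1.949]
contact_force: [0.6, -0.6, -4.0]
opening: 0.051
grip_force: 25.0
```

Emit:
{"fn": "arm_command", "kwargs": {
  "xyz": [
    [9, -6, 0],
    [18, -12, 0],
    [22, -14, 0],
    [24, -16, 0],
    [24, -16, 0],
    [24, -16, 0],
    [22, -14, 0],
    [18, -12, 0],
    [12, -7, 0],
    [6, -4, 0],
    [0, 0, 0],
    [0, 0, 0],
    [0, 0, -20],
    [0, 0, -25],
    [0, 0, -10],
    [0, 0, 0],
    [0, 0, 0]
  ],
  "spin": [0, 0, 0, 0, 0, 0, 0, 0, 0, 0, 0, 0, 0, 0, 0, 0, 0]
}}

```text
time: 15.8
tool_pos: [0.6199, -0.2177, 0.3588]
tool_rot: [3.141, 0.001, 1.949]
contact_force: [0.8, 0.2, -3.1]
opening: 0.0511
grip_force: 25.0
```

Emit:
{"fn": "arm_command", "kwargs": {
  "xyz": [
    [0, 0, -15],
    [0, 0, -20],
    [0, 0, -20],
    [0, 0, -15],
    [0, 0, -12],
    [0, 0, -8],
    [0, 0, -4],
    [0, 0, -2],
    [0, 0, -2],
    [0, 0, -1],
    [0, 0, -1],
    [0, 0, 0],
    [0, 0, 0]
  ],
  "spin": [0, 0, 0, 0, 0, 0, 0, 0, 0, 0, 0, 0, 0]
}}

```text
time: 17.1
tool_pos: [0.6198, -0.2178, 0.2579]
tool_rot: [3.141, 0.0, 1.949]
contact_force: [-0.1, 0.1, -3.8]
opening: 0.0513
grip_force: 25.0
```

Emit:
{"fn": "arm_command", "kwargs": {
  "xyz": [
    [0, 0, -1],
    [0, 0, 0],
    [0, 0, 0]
  ],
  "spin": [0, 0, 0]
}}

```text
time: 17.4
tool_pos: [0.6199, -0.2179, 0.2578]
tool_rot: [3.141, 0.001, 1.949]
contact_force: [-2.6, 1.1, 5.9]
opening: 0.0513
grip_force: 25.0
```

Emit:
{"fn": "arm_command", "kwargs": {
  "xyz": [
    [0, 0, 0],
    [0, 0, 0],
    [0, 0, 0],
    [0, 0, 0],
    [0, 0, 0],
    [0, 0, 5],
    [0, 0, 15],
    [0, 0, 25],
    [0, 0, 30],
    [0, 0, 30],
    [0, 0, 25],
    [0, 0, 15],
    [0, 0, 5],
    [0, 0, 0]
  ],
  "spin": [0, 0, 0, 0, 0, 0, 0, 0, 0, 0, 0, 0, 0, 0],
  "jaw": 1
}}

```text
time: 18.8
tool_pos: [0.6197, -0.2178, 0.4074]
tool_rot: [3.141, 0.001, 1.949]
contact_force: [-1.2, 0.3, -0.9]
opening: 0.0917
grip_force: 0.0
```

Emit:
{"fn": "arm_command", "kwargs": {
  "xyz": [
    [-10, 2, 0],
    [-20, 4, 0],
    [-30, 6, 0],
    [-36, 7, 0],
    [-36, 7, 0],
    [-36, 7, 0],
    [-26, 5, 0],
    [-14, 3, 0],
    [-6, 1, 0],
    [0, 0, -20],
    [0, 0, -30],
    [0, 0, -30],
    [0, 0, -25],
    [0, 0, -20],
    [0, 0, -13],
    [0, 0, -8],
    [0, 0, -3],
    [0, 0, 0],
    [0, 0, 0]
  ],
  "spin": [0, 0, 0, 0, 0, 0, 0, 0, 0, 0, 0, 0, 0, 0, 0, 0, 0, 0, 0]
}}

```text
time: 20.7
tool_pos: [0.4061, -0.1759, 0.2582]
tool_rot: [3.141, 0.001, 1.949]
contact_force: [-0.6, -1.1, -0.1]
opening: 0.0916
grip_force: 0.0
```

```bash
python3 snap.py g3 top wrist
```

```text
(no output)
```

View pics/g3.png

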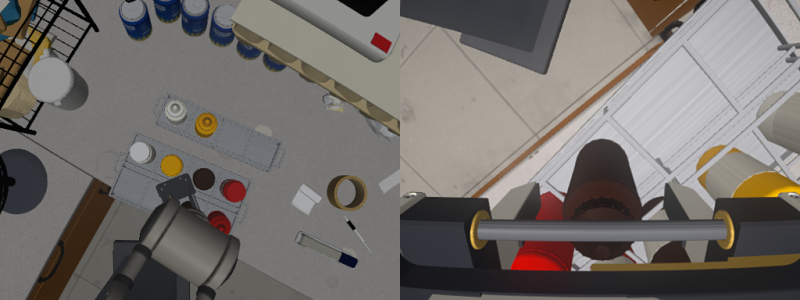

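White (176,108) and yellow (206,124) stand in cells 1 and 2, and brown is between the fingers. Next, brown goes to cell 3.

Emit:
{"fn": "arm_command", "kwargs": {
  "xyz": [
    [0, 0, 0],
    [0, 0, 0],
    [0, 0, 0],
    [0, 0, 0],
    [0, 0, 0],
    [0, 0, 0],
    [0, 0, 0],
    [0, 0, 0],
    [0, 0, 5],
    [0, 0, 15],
    [0, 0, 25],
    [0, 0, 30],
    [0, 0, 30],
    [0, 0, 25],
    [0, 0, 15],
    [0, 0, 10],
    [0, 0, 0],
    [0, 0, 0]
  ],
  "spin": [0, 0, 0, 0, 0, 0, 0, 0, 0, 0, 0, 0, 0, 0, 0, 0, 0, 0],
  "jaw": -1,
  "squeeze": 25
}}

```text
time: 22.6
tool_pos: [0.4056, -0.1757, 0.412]
tool_rot: [-3.141, -0.001, 1.949]
contact_force: [0.3, 0.7, -1.9]
opening: 0.0514
grip_force: 25.0
```

Emit:
{"fn": "arm_command", "kwargs": {
  "xyz": [
    [9, -6, 0],
    [18, -11, 0],
    [23, -14, 0],
    [25, -15, 0],
    [25, -15, 0],
    [25, -15, 0],
    [22, -14, 0],
    [18, -12, 0],
    [12, -7, 0],
    [7, -4, 0],
    [0, 0, 0],
    [0, 0, 0],
    [0, 0, -20],
    [0, 0, -25],
    [0, 0, -10],
    [0, 0, 0],
    [0, 0, 0]
  ],
  "spin": [0, 0, 0, 0, 0, 0, 0, 0, 0, 0, 0, 0, 0, 0, 0, 0, 0]
}}

```text
time: 24.3
tool_pos: [0.5898, -0.2888, 0.3589]
tool_rot: [3.141, 0.001, 1.949]
contact_force: [0.6, 0.5, -2.2]
opening: 0.0517
grip_force: 25.0
```

Emit:
{"fn": "arm_command", "kwargs": {
  "xyz": [
    [0, 0, -15],
    [0, 0, -20],
    [0, 0, -20],
    [0, 0, -15],
    [0, 0, -12],
    [0, 0, -8],
    [0, 0, -4],
    [0, 0, -2],
    [0, 0, -2],
    [0, 0, -1],
    [0, 0, -1],
    [0, 0, 0],
    [0, 0, 0]
  ],
  "spin": [0, 0, 0, 0, 0, 0, 0, 0, 0, 0, 0, 0, 0]
}}

```text
time: 25.6
tool_pos: [0.5898, -0.2888, 0.2579]
tool_rot: [3.141, 0.0, 1.949]
contact_force: [0.2, -0.3, -1.4]
opening: 0.0512
grip_force: 25.0
```

Emit:
{"fn": "arm_command", "kwargs": {
  "xyz": [
    [0, 0, -1],
    [0, 0, 0],
    [0, 0, 0]
  ],
  "spin": [0, 0, 0]
}}

```text
time: 25.9
tool_pos: [0.5899, -0.2889, 0.2577]
tool_rot: [3.141, 0.001, 1.949]
contact_force: [-1.4, 1.5, 5.4]
opening: 0.0513
grip_force: 25.0
```

Emit:
{"fn": "arm_command", "kwargs": {
  "xyz": [
    [0, 0, 0],
    [0, 0, 0],
    [0, 0, 0],
    [0, 0, 0],
    [0, 0, 0],
    [0, 0, 5],
    [0, 0, 15],
    [0, 0, 25],
    [0, 0, 30],
    [0, 0, 30],
    [0, 0, 25],
    [0, 0, 15],
    [0, 0, 5],
    [0, 0, 0]
  ],
  "spin": [0, 0, 0, 0, 0, 0, 0, 0, 0, 0, 0, 0, 0, 0],
  "jaw": 1
}}

```text
time: 27.3
tool_pos: [0.5898, -0.2888, 0.4074]
tool_rot: [3.141, 0.001, 1.949]
contact_force: [0.1, 1.2, -0.1]
opening: 0.0919
grip_force: 0.0
```

Emit:
{"fn": "arm_command", "kwargs": {
  "xyz": [
    [-10, 2, 0],
    [-20, 4, 0],
    [-30, 6, 0],
    [-35, 7, 0],
    [-35, 7, 0],
    [-35, 7, 0],
    [-25, 5, 0],
    [-14, 3, 0],
    [-5, 1, 0],
    [0, 0, -20],
    [0, 0, -30],
    [0, 0, -30],
    [0, 0, -25],
    [0, 0, -20],
    [0, 0, -13],
    [0, 0, -8],
    [0, 0, -3],
    [0, 0, 0],
    [0, 0, 0]
  ],
  "spin": [0, 0, 0, 0, 0, 0, 0, 0, 0, 0, 0, 0, 0, 0, 0, 0, 0, 0, 0]
}}

```text
time: 29.2
tool_pos: [0.381, -0.247, 0.2582]
tool_rot: [3.141, 0.001, 1.949]
contact_force: [0.2, 0.6, -0.1]
opening: 0.0918
grip_force: 0.0
```

```bash
python3 snap.py g4 top wrist
```

```text
(no output)
```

View pics/g4.png

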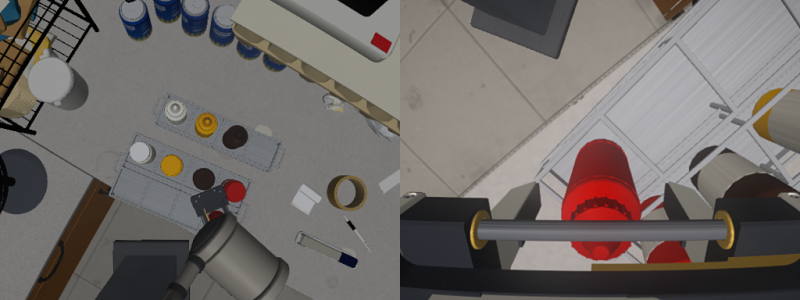

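Three bottles stand in their cells, with brown at (235,136), and red is between the fingers (602,200). Red goes to cell 4.

Emit:
{"fn": "arm_command", "kwargs": {
  "xyz": [
    [0, 0, 0],
    [0, 0, 0],
    [0, 0, 0],
    [0, 0, 0],
    [0, 0, 0],
    [0, 0, 0],
    [0, 0, 0],
    [0, 0, 0],
    [0, 0, 5],
    [0, 0, 15],
    [0, 0, 25],
    [0, 0, 30],
    [0, 0, 30],
    [0, 0, 25],
    [0, 0, 15],
    [0, 0, 10],
    [0, 0, 0],
    [0, 0, 0]
  ],
  "spin": [0, 0, 0, 0, 0, 0, 0, 0, 0, 0, 0, 0, 0, 0, 0, 0, 0, 0],
  "jaw": -1,
  "squeeze": 25
}}

```text
time: 31.1
tool_pos: [0.3806, -0.2466, 0.412]
tool_rot: [-3.141, -0.001, 1.949]
contact_force: [0.2, 0.1, -3.4]
opening: 0.0514
grip_force: 25.0
```

Emit:
{"fn": "arm_command", "kwargs": {
  "xyz": [
    [9, -6, 0],
    [18, -11, 0],
    [22, -14, 0],
    [24, -15, 0],
    [24, -15, 0],
    [24, -15, 0],
    [22, -14, 0],
    [17, -12, 0],
    [12, -8, 0],
    [6, -4, 0],
    [0, 0, 0],
    [0, 0, 0],
    [0, 0, -20],
    [0, 0, -25],
    [0, 0, -10],
    [0, 0, 0],
    [0, 0, 0]
  ],
  "spin": [0, 0, 0, 0, 0, 0, 0, 0, 0, 0, 0, 0, 0, 0, 0, 0, 0]
}}

```text
time: 32.8
tool_pos: [0.5588, -0.3608, 0.3589]
tool_rot: [3.141, 0.001, 1.949]
contact_force: [0.2, 0.2, -3.4]
opening: 0.0512
grip_force: 25.0
```

Emit:
{"fn": "arm_command", "kwargs": {
  "xyz": [
    [0, 0, -15],
    [0, 0, -20],
    [0, 0, -20],
    [0, 0, -15],
    [0, 0, -12],
    [0, 0, -8],
    [0, 0, -4],
    [0, 0, -2],
    [0, 0, -2],
    [0, 0, -1],
    [0, 0, -1],
    [0, 0, 0],
    [0, 0, 0]
  ],
  "spin": [0, 0, 0, 0, 0, 0, 0, 0, 0, 0, 0, 0, 0]
}}

```text
time: 34.1
tool_pos: [0.5588, -0.3608, 0.2579]
tool_rot: [3.141, 0.0, 1.949]
contact_force: [0.1, -0.1, -2.9]
opening: 0.0517
grip_force: 25.0
```

Emit:
{"fn": "arm_command", "kwargs": {
  "xyz": [
    [0, 0, -1],
    [0, 0, 0],
    [0, 0, 0]
  ],
  "spin": [0, 0, 0]
}}

```text
time: 34.4
tool_pos: [0.5589, -0.3609, 0.2577]
tool_rot: [3.141, 0.001, 1.949]
contact_force: [-2.3, 0.5, 6.7]
opening: 0.0514
grip_force: 25.0
```

Seated. I'll release, lift and pull back clear of the racks.

Emit:
{"fn": "arm_command", "kwargs": {
  "xyz": [
    [0, 0, 0],
    [0, 0, 0],
    [0, 0, 0],
    [0, 0, 0],
    [0, 0, 0],
    [0, 0, 5],
    [0, 0, 15],
    [0, 0, 25],
    [0, 0, 30],
    [0, 0, 30],
    [0, 0, 25],
    [0, 0, 15],
    [0, 0, 5],
    [-20, 0, 0],
    [-40, 0, 0],
    [-40, 0, 0],
    [-40, 0, 0],
    [-40, 0, 0],
    [-20, 0, 0],
    [0, 0, 0]
  ],
  "spin": [0, 0, 0, 0, 0, 0, 0, 0, 0, 0, 0, 0, 0, 0, 0, 0, 0, 0, 0, 0],
  "jaw": 1
}}

```text
time: 36.4
tool_pos: [0.3567, -0.3607, 0.4066]
tool_rot: [-3.141, -0.001, 1.946]
contact_force: [1.2, 0.5, -0.0]
opening: 0.0919
grip_force: 0.0
```

```bash
python3 snap.py end top side; python3 - <<'E'
from cell import *
from h import *
yaw=-.407;R=np.array([[np.cos(yaw),-np.sin(yaw)],[np.sin(yaw),np.cos(yaw)]])
for n in("top","side"):
    q=cloud(read_camera(n)).reshape(-1,3);q=q[np.isfinite(q[:,0])]
    for c0 in([.651,-.146],[.620,-.2175],[.5895,-.289],[.5585,-.361],[.553,-.067],[.522,-.1375],[.4905,-.212],[.462,-.2825]):
        m=q[(np.hypot(*(q[:,:2]-c0).T)<.034)&(q[:,2]<.17)];b=m[(m[:,2]>.064)&(m[:,2]<.1)];t=m[m[:,2]>.112]
        print(n,len(b),len(t),"top z",np.round(np.percentile(t[:,2],99),4) if len(t) else None,"rack xy",np.round((circ(b[:,:2])[0]-[.605,-.2535])@R,4) if len(b)>25 else None,"cap",np.round(((t.min(0)+t.max(0))[:2]/2-[.605,-.2535])@R,4) if len(t) else None)
E
```

```text
top 58 452 top z 0.1425 rack xy [-1.000e-04  1.171e-01] cap [-0.0006  0.1175]
top 46 438 top z 0.1428 rack xy [-0.0006  0.0384] cap [-0.0009  0.0377]
top 56 451 top z 0.1425 rack xy [ 0.0009 -0.0393] cap [-0.0002 -0.0397]
top 100 431 top z 0.1431 rack xy [ 0.0005 -0.1183] cap [ 0.     -0.1164]
top 63 566 top z 0.1343 rack xy [-0.1221  0.1518] cap [-0.1223  0.1516]
top 15 532 top z 0.1343 rack xy None cap [-0.1219  0.0748]
top 16 534 top z 0.1342 rack xy None cap [-0.1217 -0.0059]
top 67 553 top z 0.1344 rack xy [-0.1202 -0.0832] cap [-0.1193 -0.0828]
side 373 326 top z 0.1416 rack xy [0.0008 0.1155] cap [-0.0012  0.1145]
side 352 316 top z 0.141 rack xy [-0.0004  0.0368] cap [-0.0027  0.0378]
side 68 37 top z 0.129 rack xy [-0.0028 -0.024 ] cap [ 0.0047 -0.0271]
side 0 0 top z None rack xy None cap None
side 439 563 top z 0.1329 rack xy [-0.1211  0.15  ] cap [-0.1216  0.1499]
side 413 527 top z 0.1326 rack xy [-0.1217  0.0727] cap [-0.1222  0.0729]
side 0 0 top z None rack xy None cap None
side 0 0 top z None rack xy None cap None
```

View pics/end.png

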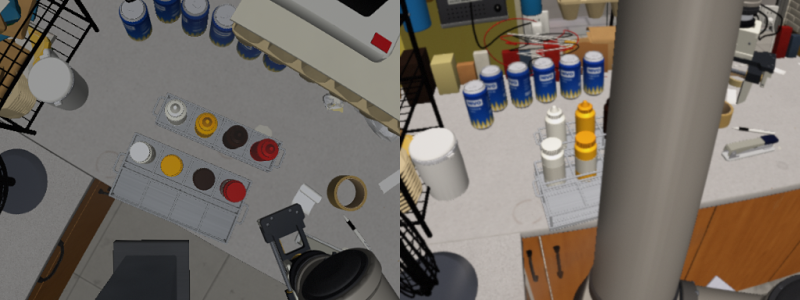

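All four bottles stand in their cells within 2 mm of centre, the refills haven't moved, and the arm is clear.

```bash
python3 -c "
from cell import *
print(hand_in())"
```

```text
the job is handed in; nothing more can be done
None
```

The four squeeze bottles now stand upright in the serving rack in the order white, yellow, brown, red from the left, each within about 3 mm of its cell centre. The refill bottles are still in place, and the job was handed in at about 37 s; no verdict was returned.

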